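Stack the tube caps back on their stocking boards

ROBOT

A 6-joint arm with a two-finger parallel gripper is mounted at the origin on the work surface. World frame = base frame: x ahead of the robot, y to its left, z up, the work surface at z = 0. Lengths are in m, angles in degrees, forces in N, time in s.
With the tool pointing down it reaches from about 0.35 to 0.875 m from the base axis. Payload 4.2 kg.
Tool frame: the origin (TCP) lies where the fingers leave the gripper's body, on its centre line; the fingertips stand 70 mm ahead of it and the grasp point (between the pads) lies 51 mm ahead of it; z points along the fingers, y is the direction in which the jaws open and shut (so a half turn about z gives the same grasp; the last joint's range is limited). The gripper opens to 87 mm and grips with 3 to 60 N. Pads are 19 mm wide; open, the fingers measure 117 mm over their backs; the gripper's body (75 mm by 190 mm) begins 51 mm behind the grasp point.
Start: joints at [80.363, 22.042, 0.453, 0, -68.411, -14.817], TCP at [0.259, 0.569, 0.292] pointing down, gripper open.
Joint ranges: [-179.83, 179.83], [-69.29, 118.12], [-61.27, 80.66], [-181.25, 117.63], [-171.15, -9.14], [-177.46, 177.46]. Speed limits (degrees/s): [159.86, 159.86, 180, 180, 180, 180].

INTERFACE

Orientations are given as a 3x3 rotation matrix whose columns are the frame's x, y, z axes.
In Python, from station import sense, capture, camera_model, finish_job gives the robot as it stands.
- The arm moves only by the shell command python3 -m inch 'ROWS'. ROWS is JSON, a list of rows, each an object with "hand": the closure, from 0 (fully open) to 1 (shut); "slide": the shift along the world's x, y, z in cm, a list of three; "yaw": the turn about the world's z in rad. A call has 1 to 10 rows; each row is the pose to reach, as a shift and turn from the pose commanded when the call began; what a row does not reach only later rows make up. A row lasts 1/8 s, in which the tool goes at most 62.5 mm and 10.7 degrees, less where a joint would pass 70% of its speed; a pose out of reach is approached as far as the arm can. A call with a gripper value outside its range is refused whole. The fingers move at their own pace and stop on an object; the grip force is fixed at half the most. Time passes only in rows, so rows that repeat a pose let the fingers close. It gives the time, the measured TCP pose, the force and the opening at its end, in the units of the state.
- sense(): the state, without advancing time (a new reading comes with each control period).
- capture(name): name is "scene" or "top" or "wrist"; returns the picture (400x640x3 uint8, blue, green, red); there is no depth.
- camera_model(name): a dict with "mtx" (3x3 intrinsics, pixels), "k1" (the pictures are not rectified: a ray, as slopes to the right and down, at radius r is drawn at 1 + k1 r^2 times it, then the intrinsics apply), "xyz" and "orientation" of the camera in the world; the wrist camera has in their place "tool_from_camera" (4x4, takes a point from camera to tool coordinates, whose origin is the TCP and whose axes are the flange's). Camera axes: x right, y up, looking along -z (the intrinsics and any distortion apply to the point x, -y, -z); pixel columns grow to the right and rows downward; lengths in m; the calibration is good to about 2 mm. A picture is of the moment at which its call begins: read the wrist's pose just before it. camera_model takes no time and is no camera call.
- finish_job(): hands the job in, once; it reports no verdict.
The state is a dict: "time_s": time; "joints": joint angles; "joint_velocities": joint speeds; "effort": joint torques, N m; "tcp_pos": TCP position; "ee_rot": TCP orientation; "wrist_force": force on the tool from outside, world axes, zero at the start; "moment": the same for the moment, N m; "gripper_width": opening from 0.0 (shut) to 1.0 (fully open).
Only numpy, scipy, OpenCV 4.12 (cv2) and the standard library are available. Lean on these libraries where they do the work, as an engineer would, in place of code of your own. Each camera call takes 0.05 s, during which the arm holds its last target. There are 200 camera calls.

TASK

Put the five loose steel tube caps back into stock: stack the three round ones in the middle of the round board and the two square ones in the middle of the square board. In each stack the widest is at the bottom and the narrowest on top, all mouth down as they now stand, each centred on the one beneath (the square ones may be turned any way). Leave the tape roll, the jar and the small carton where they are.

Things in the scene. Friction and masses are not known exactly. Their poses are not given: they have to be found in the camera images.
- round_board: round dark wooden stocking board, 100 mm in diameter and 12 mm thick, fixed flat on the bench. Origin: centre of its underside (its top is 12 mm higher); z up
- square_board: square dark wooden stocking board, 100 x 100 mm and 12 mm thick, fixed flat on the bench. Origin: centre of its underside (its top is 12 mm higher); z up, x and y along its sides
- round_wide: the widest round tube cap: bare steel, 64 mm in diameter, 40 mm tall, wall 4 mm; stands on the bench mouth down, its flat closed end on top. Loose, mass 0.06 to 0.3 kg. Origin: centre of its mouth (underside); z points up through the closed end
- round_middle: the middle round tube cap: bare steel, 50 mm in diameter, 36 mm tall, wall 4 mm; stands on the bench mouth down, its flat closed end on top. Loose, mass 0.06 to 0.3 kg. Origin: centre of its mouth (underside); z points up through the closed end
- round_narrow: the narrowest round tube cap: bare steel, 36 mm in diameter, 34 mm tall, wall 4 mm; stands on the bench mouth down, its flat closed end on top. Loose, mass 0.06 to 0.3 kg. Origin: centre of its mouth (underside); z points up through the closed end
- square_wide: the wider square tube cap: bare steel, 58 mm square (sides along its x and y axes), 38 mm tall, wall 4 mm; stands on the bench mouth down, its flat closed end on top. Loose, mass 0.06 to 0.3 kg. Origin: centre of its mouth (underside); z points up through the closed end
- square_narrow: the narrower square tube cap: bare steel, 42 mm square (sides along its x and y axes), 34 mm tall, wall 4 mm; stands on the bench mouth down, its flat closed end on top. Loose, mass 0.06 to 0.3 kg. Origin: centre of its mouth (underside); z points up through the closed end
- tape_roll: bystander: roll of brown packing tape lying flat, 72 mm in diameter, 44 mm hole, 25 mm high. Loose. Origin: centre of its underside
- jar: bystander: closed amber glass jar with black lid, 54 mm in diameter, 65 mm tall, upright. Loose. Origin: centre of its underside
- carton: bystander: small cardboard carton, 60 (x) x 45 (y) x 40 mm high. Loose. Origin: centre of its underside
There are look-alikes about, which are no part of the job. Leave any green or pink look-alike of the round_wide alone.

How it is judged (in metres and radians):
At the end, for the whole second after the job is handed in: Bottom caps within 12 mm of their board's centre, every other cap within 9 mm of the centre of the cap beneath, widest lowest; each at its resting height (4 mm), mouth down, level within 0.1 rad, released, at rest; tape roll, jar and carton within 25 mm of their start (horizontal distance between round_wide and round_board below 0.012 m and z of round_wide in the frame of round_board between 0.008 and 0.016 m and angle between each of round_wide, round_middle, round_narrow, square_wide, square_narrow's own z axis and vertical below 0.1 rad and linear speed of each of round_wide, round_middle, round_narrow, square_wide, square_narrow below 0.02 m/s and angular speed of each of round_wide, round_middle, round_narrow, square_wide, square_narrow below 0.2 rad/s and horizontal distance between round_middle and round_wide below 0.009 m and z of round_middle in the frame of round_wide between 0.036 and 0.044 m and horizontal distance between round_narrow and round_middle below 0.009 m and z of round_narrow in the frame of round_middle between 0.032 and 0.04 m and horizontal distance between square_wide and square_board below 0.012 m and z of square_wide in the frame of square_board between 0.008 and 0.016 m and horizontal distance between square_narrow and square_wide below 0.009 m and z of square_narrow in the frame of square_wide between 0.034 and 0.042 m and distance of each of tape_roll, jar, carton from where it was at the start of the episode below 0.025 m); the robot touches nothing.
It fails at once if the jar is knocked over (angle between jar's own z axis and vertical above 0.6 rad).
It fails at once if the tape roll, the jar or the carton is pushed away (over 40 mm) (distance of any of tape_roll, jar, carton from where it was at the start of the episode above 0.04 m).
It also fails if it takes over 115 s, if anything falls off the work surface, if the arm or the gripper's body presses on something with over 40 N, if the wrist force passes 120 N, or if a joint passes its speed limit or range.

## Working session

There is one attempt and no reset: what is moved stays moved. The work goes in short steps, Python scripts to look and compute and a shell command to move; the robot and the scene stay as the last step left them, time stands still between calls to the robot, and variables do not carry over. Pictures are saved under pics/ and viewed, about 12 in all and at most 16, crops included, and the job is handed in when it is done.

```bash
mkdir -p pics; ls; python3 - <<'E'
from station import *
import cv2,json
s=sense();print({k:s[k] for k in('time_s','tcp_pos','ee_rot','gripper_width')})
for n in("scene","top","wrist"):
    cv2.imwrite(f"pics/{n}0.png",capture(n)); print(n,camera_model(n))
E
```

```text
pics
{'time_s': 0.0, 'tcp_pos': array([0.25849389, 0.56854569, 0.29116933]), 'ee_rot': array([[ 9.10220667e-01, -4.14122741e-01, -8.32588640e-04],
       [-4.14123571e-01, -9.10218447e-01, -2.01167356e-03],
       [ 7.52422311e-05,  2.17586143e-03, -9.99997630e-01]]), 'gripper_width': 1.0003492274376302}
scene {'mtx': array([[397.87378132,   0.        , 318.44716723],
       [  0.        , 397.87378132, 204.19062178],
       [  0.        ,   0.        ,   1.        ]]), 'k1': 0.03502796501483675, 'xyz': array([ 1.14780604, -0.38910412,  0.75645012]), 'orientation': array([[ 0.56074669, -0.58115133,  0.58976799],
       [ 0.82789108,  0.40439831, -0.38866227],
       [-0.01262958,  0.70620474,  0.70789502]])}
top {'mtx': array([[426.85217276,   0.        , 321.80722429],
       [  0.        , 426.85217276, 203.62876382],
       [  0.        ,   0.        ,   1.        ]]), 'k1': 0.020189286593665194, 'xyz': array([0.40956119, 0.00801947, 1.10800876]), 'orientation': array([[-0.02857302,  0.99202084, -0.12279346],
       [-0.99950343, -0.02998673, -0.00967984],
       [-0.01328478,  0.1224559 ,  0.99238504]])}
wrist {'mtx': array([[309.24980838,   0.        , 321.37899783],
       [  0.        , 309.24980838, 200.24302232],
       [  0.        ,   0.        ,   1.        ]]), 'k1': -0.058836462558916974, 'tool_from_camera': array([[-5.80316171e-05,  9.60508139e-01,  2.78251884e-01,
         7.65434870e-02],
       [ 9.99999685e-01, -1.64635072e-04,  7.76867788e-04,
        -3.89668559e-04],
       [ 7.91997853e-04,  2.78251841e-01, -9.60507827e-01,
        -9.22824640e-02],
       [ 0.00000000e+00,  0.00000000e+00,  0.00000000e+00,
         1.00000000e+00]])}
```

View pics/top0.png

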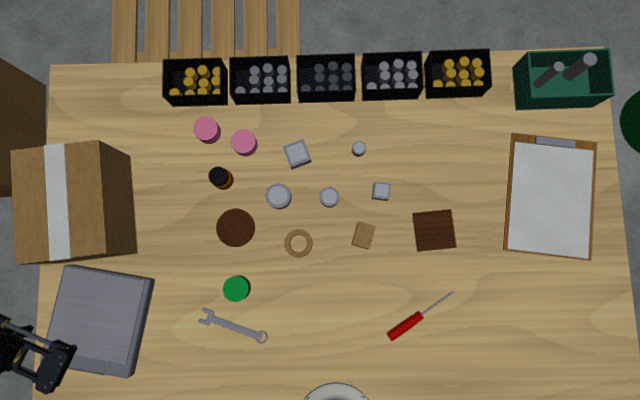

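View pics/scene0.png

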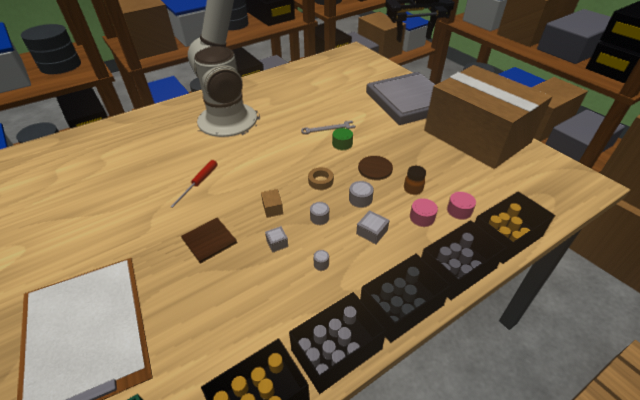

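Top view: the grey caps are at (278,196) round wide, (329,197) round middle, (359,148) round narrow, (297,154) square wide and (381,191) square narrow. The boards are at (236,227) round and (434,230) square. Bystanders are the jar (220,178), tape (298,243) and carton (363,235). Possible confusions with round_wide are the pink caps (205,129) and (243,142), the green cap (236,288) and the grey parts in the bins (y≈75). By description I choose the bare steel one at (278,196), and will check it in a close crop.

```bash
cat > h.py <<'E'
import numpy as np,cv2
from station import *
def cam(n,s=None):
    m=camera_model(n)
    if n=="wrist":
        s=s or sense();T=np.array(m["tool_from_camera"]);R=np.array(s["ee_rot"])
        return m["mtx"],m["k1"],R@T[:3,3]+s["tcp_pos"],R@T[:3,:3]
    return m["mtx"],m["k1"],np.array(m["xyz"]),np.array(m["orientation"])
def cast(c,px,z):
    K,k,o,R=c;px=np.atleast_2d(px).astype(float)
    d=(px-K[[0,1],[2,2]])/K[0,0];u=d.copy()
    for _ in range(20):u=d/(1+k*(u**2).sum(1,keepdims=True))
    r=np.c_[u[:,0],-u[:,1],-np.ones(len(u))]@R.T
    return o+r*((z-o[2])/r[:,2])[:,None]
def proj(c,p):
    K,k,o,R=c;q=(np.atleast_2d(p)-o)@R;u=np.c_[q[:,0],-q[:,1]]/-q[:,2:3]
    return u*(1+k*(u**2).sum(1,keepdims=True))*K[0,0]+K[[0,1],[2,2]]
E
python3 - <<'E'
from h import *
im=cv2.imread("pics/top0.png")
hsv=cv2.cvtColor(im,cv2.COLOR_BGR2HSV);c=cam("top")
for n,(u,v),z in [("rw",(278,196),.04),("rm",(329,197),.036),("rn",(359,148),.034),("sw",(297,154),.038),("sn",(381,191),.034),("rb",(236,227),.012),("sb",(434,230),.012),("tape",(298,243),.025),("jar",(220,175),.065),("carton",(363,235),.04)]:
    print(n,hsv[v,u],cast(c,(u,v),z)[0].round(3))
cv2.imwrite("pics/crop.png",cv2.resize(im[120:270,190:460],None,fx=2.9,fy=2.9,interpolation=cv2.INTER_CUBIC))
E
```

```text
rw [108  21 158] [0.564 0.129 0.04 ]
rm [115  18 157] [ 0.559 -0.     0.036]
rn [111  17 154] [ 0.684 -0.081  0.034]
sw [115  18 153] [0.672 0.078 0.038]
sn [115  20 153] [ 0.57  -0.133  0.034]
rb [ 10 152  67] [0.491 0.241 0.012]
sb [ 14 167  67] [ 0.469 -0.266  0.012]
tape [ 20  95 156] [0.445 0.082 0.025]
jar [132  51  25] [0.618 0.269 0.065]
carton [ 16 124 132] [ 0.46  -0.082  0.04 ]
```

View pics/crop.png

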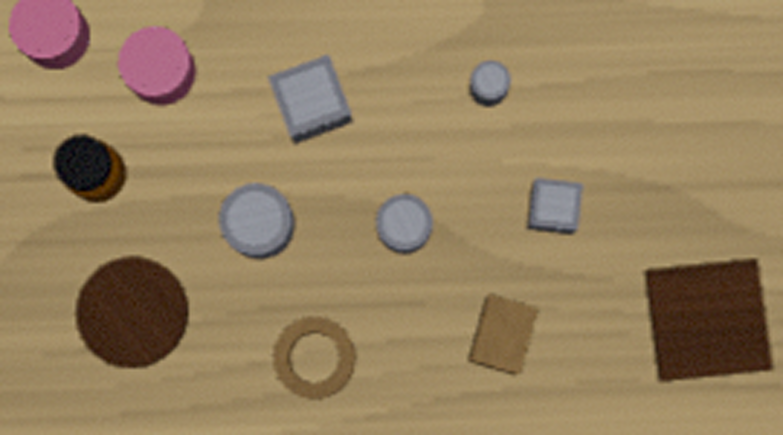

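The crop shows three grey round caps in decreasing size at crop (257,220), (404,222) and (490,82), and two square ones at (311,98) and (555,206). The pink caps are separate. Next I measure the top faces in metric coordinates.

```bash
cat > m.py <<'E'
from h import *
Z=dict(rw=.04,rm=.036,rn=.034,sw=.038,sn=.034,rb=.012,sb=.012)
def blob(im,kind,near,c,z,n):
    h=cv2.cvtColor(cv2.GaussianBlur(im,(0,0),.8),cv2.COLOR_BGR2HSV)
    if kind=='cap': m=cv2.inRange(h,(90,5,108),(135,80,255))
    else: m=cv2.inRange(h,(0,90,20),(25,255,100))
    cs,_=cv2.findContours(m,cv2.RETR_EXTERNAL,cv2.CHAIN_APPROX_NONE)
    cs=[q for q in cs if cv2.contourArea(q)>60]
    q=min(cs,key=lambda q:-cv2.pointPolygonTest(q,(float(near[0]),float(near[1])),True))
    w=(cast(c,q[:,0,:],z)[:,:2]*1000).astype(np.float32)
    hu=cv2.convexHull(w)
    M=cv2.moments(hu);r=cv2.minAreaRect(w)
    print(n,'centroid',np.round([M['m10']/M['m00'],M['m01']/M['m00']],1),'rect',np.round(r[0],1),np.round(r[1],1),round(r[2],1),'eqdiam',round(2*np.sqrt(M['m00']/np.pi),1),'ellipse',np.round(cv2.fitEllipse(w)[0],1))
E
python3 - <<'E'
from m import *
im=cv2.imread("pics/top0.png");c=cam("top")
for n,p in dict(rw=(278,195),rm=(329,196),rn=(359,147),sw=(297,153),sn=(381,190),rb=(236,227),sb=(434,230)).items():
    blob(im,'cap' if n[1]!='b' else 'b',p,c,Z[n],n)
s=sense();print(np.degrees(np.arctan2(s['ee_rot'][1,1],s['ee_rot'][0,1])))
E
```

```text
rw centroid [566.6 129.1] rect [567.1 128.7] [55.8 56.4] 88.9 eqdiam 56.8 ellipse [566.5 129.1]
rm centroid [ 5.598e+02 -2.000e-01] rect [ 5.599e+02 -3.000e-01] [40.6 43.5] 88.3 eqdiam 42.8 ellipse [ 5.601e+02 -2.000e-01]
rn centroid [685.3 -80.4] rect [685.8 -81.1] [27.7 29.5] 61.8 eqdiam 28.9 ellipse [685.4 -80.6]
sw centroid [675.8  79.9] rect [675.7  79.8] [53.8 51.6] 19.3 eqdiam 59.0 ellipse [675.9  79.8]
sn centroid [ 572.1 -133.6] rect [ 572.3 -133. ] [37.5 38.6] 81.0 eqdiam 41.2 ellipse [ 572.4 -133.5]
rb centroid [490.4 243.6] rect [490.3 243.9] [97.9 95.3] 43.8 eqdiam 97.2 ellipse [490.4 243.5]
sb centroid [ 469.  -265.2] rect [ 469.  -265.3] [ 97.5 100. ] 4.1 eqdiam 110.4 ellipse [ 469.1 -265. ]
-114.45902249693974
```

All sizes, heights and reach agree with the given dimensions; the outlines come out a few mm small because of the dark bevel. I go over to round_wide, swinging clear of the big box.

```bash
python3 -m inch '[{"hand":0,"slide":[0,-6,0],"yaw":0},{"hand":0,"slide":[0,-12,0],"yaw":0},{"hand":0,"slide":[0,-18,0],"yaw":0},{"hand":0,"slide":[0,-25,0],"yaw":0},{"hand":0,"slide":[5,-28,-2],"yaw":0},{"hand":0,"slide":[10,-31,-4],"yaw":0},{"hand":0,"slide":[15,-34,-6],"yaw":0},{"hand":0,"slide":[20,-37,-8],"yaw":0},{"hand":0,"slide":[25.5,-40.5,-10],"yaw":0},{"hand":0,"slide":[30.8,-43.9,-11],"yaw":0}]'
```

```text
time_s: 1.4
tcp_pos: [0.5617, 0.1325, 0.1821]
ee_rot: [[0.91, -0.414, -0.002], [-0.414, -0.91, -0.001], [-0.001, 0.001, -1.0]]
wrist_force: [0.6, 0.4, 0.7]
gripper_width: 0.998
```

```bash
python3 -m inch '[{"hand":0,"slide":[0,0,0],"yaw":0},{"hand":0,"slide":[0,0,0],"yaw":0}]'; python3 - <<'E'
from m import *
s=sense();im=capture("wrist");cv2.imwrite("pics/w1.png",im);c=cam("wrist",s)
print(s['tcp_pos'],proj(c,[.5666,.1291,.04]))
blob(im,'cap',proj(c,[.5666,.1291,.04])[0],c,.04,'rw')
E
```

```text
time_s: 1.65
tcp_pos: [0.5602, 0.1335, 0.1829]
ee_rot: [[0.91, -0.415, -0.001], [-0.415, -0.91, -0.0], [-0.001, 0.001, -1.0]]
wrist_force: [-0.0, -0.2, 0.1]
gripper_width: 1.002
[0.56022314 0.13346858 0.18290075] [[323.60310718 201.03072821]]Traceback (most recent call last):
  File "<stdin>", line 4, in <module>
  File "m.py", line 9, in blob
    q=min(cs,key=lambda q:-cv2.pointPolygonTest(q,(float(near[0]),float(near[1])),True))
ValueError: min() iterable argument is empty
```

View pics/w1.png

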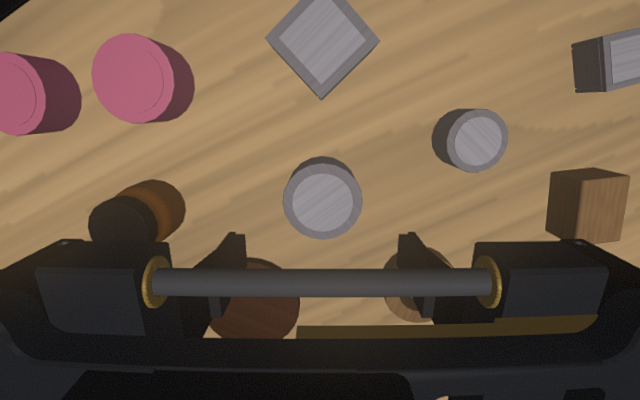

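The wrist view shows the steel round_wide at (322,200), within about 1 px of its projected position (324,201), so the calibration agrees. The pink caps are at the upper left. The move fell 8 mm short because of the step limit, so I make that up while descending, then grasp.

```bash
python3 -m inch '[{"hand":0,"slide":[0.64,-0.44,-3],"yaw":0},{"hand":0,"slide":[0.64,-0.44,-6.5],"yaw":0},{"hand":0,"slide":[0.64,-0.44,-9],"yaw":0},{"hand":0,"slide":[0.64,-0.44,-10.1],"yaw":0},{"hand":0,"slide":[0.64,-0.44,-10.1],"yaw":0},{"hand":1,"slide":[0.64,-0.44,-10.1],"yaw":0},{"hand":1,"slide":[0.64,-0.44,-10.1],"yaw":0},{"hand":1,"slide":[0.64,-0.44,-10.1],"yaw":0},{"hand":1,"slide":[0.64,-0.44,-10.1],"yaw":0},{"hand":1,"slide":[0.64,-0.44,-10.1],"yaw":0}]'
```

```text
time_s: 2.95
tcp_pos: [0.5671, 0.1295, 0.0831]
ee_rot: [[0.91, -0.414, 0.001], [-0.414, -0.91, 0.0], [0.001, -0.0, -1.0]]
wrist_force: [-0.9, -0.5, 4.6]
gripper_width: 0.718
```

```bash
python3 -m inch '[{"hand":1,"slide":[0,0,2.5],"yaw":0},{"hand":1,"slide":[0,0,5],"yaw":0},{"hand":1,"slide":[-2,3,6],"yaw":0},{"hand":1,"slide":[-4.5,6.5,6],"yaw":0},{"hand":1,"slide":[-6.5,9.5,6],"yaw":0},{"hand":1,"slide":[-7.6,11.3,5],"yaw":0},{"hand":1,"slide":[-7.67,11.4,3.5],"yaw":0},{"hand":1,"slide":[-7.67,11.4,2.2],"yaw":0},{"hand":1,"slide":[-7.67,11.4,1.6],"yaw":0},{"hand":1,"slide":[-7.67,11.4,1.6],"yaw":0}]'
```

```text
time_s: 4.2
tcp_pos: [0.4904, 0.2427, 0.0977]
ee_rot: [[0.91, -0.415, -0.001], [-0.415, -0.91, -0.001], [-0.001, 0.001, -1.0]]
wrist_force: [0.2, 0.1, -2.1]
gripper_width: 0.716
```

```bash
python3 -m inch '[{"hand":1,"slide":[0,0.08,-0.15],"yaw":0},{"hand":1,"slide":[0,0.08,-0.28],"yaw":0},{"hand":1,"slide":[0,0.08,-0.28],"yaw":0},{"hand":0,"slide":[0,0.08,-0.28],"yaw":0},{"hand":0,"slide":[0,0.08,-0.28],"yaw":0},{"hand":0,"slide":[0,0.08,-0.28],"yaw":0},{"hand":0,"slide":[0,0.08,-0.2],"yaw":0},{"hand":0,"slide":[0,0.08,3],"yaw":0},{"hand":0,"slide":[0,0.08,7],"yaw":0},{"hand":0,"slide":[0,0.08,12],"yaw":0}]'
```

```text
time_s: 5.45
tcp_pos: [0.4897, 0.2439, 0.2191]
ee_rot: [[0.91, -0.414, -0.002], [-0.414, -0.91, -0.001], [-0.001, 0.002, -1.0]]
wrist_force: [0.5, 0.0, 0.0]
gripper_width: 0.997
```

```bash
python3 -m inch '[{"hand":0,"slide":[1.3,-4.6,0],"yaw":0},{"hand":0,"slide":[2.6,-9.5,0],"yaw":0},{"hand":0,"slide":[4,-14.5,-1],"yaw":0},{"hand":0,"slide":[5.4,-19.5,-3],"yaw":0},{"hand":0,"slide":[6.9,-24.2,-5],"yaw":0},{"hand":0,"slide":[6.9,-24.2,-8],"yaw":0},{"hand":0,"slide":[6.9,-24.2,-8],"yaw":0}]'; python3 - <<'E'
from h import *
cv2.imwrite("pics/top1.png",capture("top"))
E
cat > m2.py <<'E'
from m import *
im=cv2.imread("pics/top1.png");c=cam("top")
blob(im,'cap',proj(c,[.4904,.2436,.052])[0],c,.052,'rw')
blob(im,'cap',proj(c,[.5598,0,.036])[0],c,.036,'rm')
E
python3 m2.py
```

```text
time_s: 6.32
tcp_pos: [0.5578, 0.0013, 0.1364]
ee_rot: [[0.91, -0.415, -0.006], [-0.415, -0.91, -0.001], [-0.005, 0.003, -1.0]]
wrist_force: [0.1, -0.9, -0.2]
gripper_width: 1.003
rw centroid [273.5 302.9] rect [272.7 300.4] [32.9 30.3] 69.8 eqdiam 31.9 ellipse [275.9 309.3]
rm centroid [ 571.6 -133.2] rect [ 571.5 -132.5] [37.7 38.2] 81.0 eqdiam 41.2 ellipse [ 571.8 -133.3]
```

```bash
python3 -m inch '[{"hand":0,"slide":[0.2,-0.15,-2],"yaw":0},{"hand":0,"slide":[0.2,-0.15,-4.5],"yaw":0},{"hand":0,"slide":[0.2,-0.15,-5.6],"yaw":0},{"hand":0,"slide":[0.2,-0.15,-5.6],"yaw":0},{"hand":1,"slide":[0.2,-0.15,-5.6],"yaw":0},{"hand":1,"slide":[0.2,-0.15,-5.6],"yaw":0},{"hand":1,"slide":[0.2,-0.15,-5.6],"yaw":0},{"hand":1,"slide":[0.2,-0.15,-5.6],"yaw":0},{"hand":1,"slide":[0.2,-0.15,-5.6],"yaw":0},{"hand":1,"slide":[0.2,-0.15,-5.6],"yaw":0}]'
```

```text
time_s: 7.62
tcp_pos: [0.5612, 0.0007, 0.0827]
ee_rot: [[0.91, -0.414, -0.0], [-0.414, -0.91, -0.0], [-0.0, 0.0, -1.0]]
wrist_force: [-0.8, 0.0, 1.8]
gripper_width: 0.566
```

```bash
python3 -m inch '[{"hand":1,"slide":[0,0,3],"yaw":0},{"hand":1,"slide":[0,0,7],"yaw":0},{"hand":1,"slide":[0,0,10],"yaw":0},{"hand":1,"slide":[0,0,10],"yaw":0}]'; python3 - <<'E'
from h import *
a=capture("top")[100:300,160:460];b=capture("scene")[80:280,200:500]
cv2.imwrite("pics/v5.png",cv2.resize(np.vstack([a,b]),None,fx=1.5,fy=1.5))
cv2.imwrite("pics/top2.png",capture("top"));cv2.imwrite("pics/scene2.png",capture("scene"))
E
```

```text
time_s: 8.12
tcp_pos: [0.5624, 0.0011, 0.1847]
ee_rot: [[0.91, -0.414, 0.005], [-0.414, -0.91, 0.001], [0.004, -0.004, -1.0]]
wrist_force: [-0.2, -0.0, -2.6]
gripper_width: 0.565
```

View pics/v5.png

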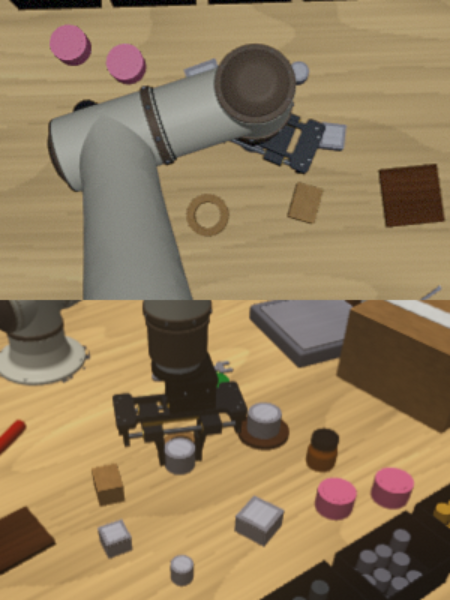

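Picture 5 shows the cap held straight in the jaws. In the scene half, round_wide stands centred on the round board (crop (263,415)). In the top half the arm's elbow hides the board. I measure round_wide in the scene view.

```bash
cat > sc.py <<'E'
from h import *
import sys
def top_face(im,xyz,n,D,lo=128):
    c=cam("scene");u,v=proj(c,xyz)[0].round().astype(int)
    h=cv2.cvtColor(cv2.GaussianBlur(im,(0,0),.6),cv2.COLOR_BGR2HSV)
    m=cv2.inRange(h,(0,0,lo),(180,45,255));w=np.zeros_like(m);cv2.circle(w,(int(u),int(v)),int(D*500),255,-1);m&=w
    cs,_=cv2.findContours(m,cv2.RETR_EXTERNAL,cv2.CHAIN_APPROX_NONE);q=max(cs,key=cv2.contourArea)
    p=(cast(c,q[:,0,:],xyz[2])[:,:2]*1000).astype(np.float32);r=cv2.minAreaRect(p)
    M=cv2.moments(cv2.convexHull(p))
    print(n,(u,v),'centroid',np.round([M['m10']/M['m00'],M['m01']/M['m00']],1),'rect',np.round(r[1],1),round(r[2],1),'expected',np.round(np.array(xyz[:2])*1000,1))
E
python3 - <<'E'
from sc import *
a=cv2.imread("pics/scene0.png");b=cv2.imread("pics/scene2.png")
top_face(a,(.5666,.1291,.04),'rw before',.064)
top_face(a,(.5598,-.0002,.036),'rm before',.05)
top_face(a,(.6853,-.0804,.034),'rn',.036)
top_face(a,(.6758,.0799,.038),'sw',.06)
top_face(a,(.5721,-.1336,.034),'sn',.042)
top_face(b,(.4904,.2436,.052),'rw now',.064)
E
```

```text
rw before (np.int64(361), np.int64(189)) centroid [564.2 131.2] rect [58.3 50.8] 55.1 expected [566.6 129.1]
rm before (np.int64(319), np.int64(208)) centroid [5.583e+02 3.000e-01] rect [39.5 42. ] 19.5 expected [ 5.598e+02 -2.000e-01]
rn (np.int64(321), np.int64(256)) centroid [684.4 -79.7] rect [28.5 29. ] 16.4 expected [685.3 -80.4]
sw (np.int64(373), np.int64(222)) centroid [672.6  80.7] rect [51.2 51.7] 20.0 expected [675.8  79.9]
sn (np.int64(276), np.int64(234)) centroid [ 570.9 -132.4] rect [37.3 37.3] 83.5 expected [ 572.1 -133.6]
rw now (np.int64(376), np.int64(155)) centroid [489.  244.9] rect [57.5 50.5] 54.8 expected [490.4 243.6]
```

```bash
python3 -m inch '[{"hand":1,"slide":[-1.4,5,0],"yaw":0},{"hand":1,"slide":[-2.9,10,0],"yaw":0},{"hand":1,"slide":[-4.3,15,0],"yaw":0},{"hand":1,"slide":[-5.7,20,0],"yaw":0},{"hand":1,"slide":[-6.6,23,0],"yaw":0},{"hand":1,"slide":[-7.0,24.3,-1],"yaw":0},{"hand":1,"slide":[-7.0,24.3,-2.5],"yaw":0},{"hand":1,"slide":[-7.0,24.3,-3.6],"yaw":0},{"hand":1,"slide":[-7.0,24.3,-4.1],"yaw":0},{"hand":1,"slide":[-7.0,24.3,-4.1],"yaw":0}]'
```

```text
time_s: 9.57
tcp_pos: [0.4914, 0.2429, 0.141]
ee_rot: [[0.91, -0.415, -0.001], [-0.415, -0.91, -0.001], [-0.0, 0.001, -1.0]]
wrist_force: [-0.5, 0.2, -2.2]
gripper_width: 0.561
```

```bash
python3 -m inch '[{"hand":1,"slide":[0,0,-0.3],"yaw":0},{"hand":1,"slide":[0,0,-0.55],"yaw":0},{"hand":1,"slide":[0,0,-0.65],"yaw":0},{"hand":1,"slide":[0,0,-0.65],"yaw":0},{"hand":1,"slide":[0,0,-0.65],"yaw":0}]'
```

```text
time_s: 10.2
tcp_pos: [0.4913, 0.2438, 0.1351]
ee_rot: [[0.91, -0.414, 0.0], [-0.414, -0.91, 0.0], [0.0, -0.0, -1.0]]
wrist_force: [-0.7, 0.8, -2.0]
gripper_width: 0.564
```

```bash
python3 -m inch '[{"hand":1,"slide":[0,0,-0.1],"yaw":0},{"hand":1,"slide":[0,0,-0.15],"yaw":0},{"hand":1,"slide":[0,0,-0.15],"yaw":0}]'; python3 -m inch '[{"hand":0,"slide":[0,0,0],"yaw":0},{"hand":0,"slide":[0,0,0],"yaw":0},{"hand":0,"slide":[0,0,0],"yaw":0},{"hand":0,"slide":[0,0,2],"yaw":0},{"hand":0,"slide":[0,0,6],"yaw":0},{"hand":0,"slide":[0,0,10],"yaw":0},{"hand":0,"slide":[2.8,-4.5,10],"yaw":0},{"hand":0,"slide":[5.7,-9.5,10],"yaw":0},{"hand":0,"slide":[8.6,-14.5,9],"yaw":0},{"hand":0,"slide":[11.5,-19.5,8],"yaw":0}]'
```

```text
time_s: 10.58
tcp_pos: [0.4914, 0.2439, 0.1346]
ee_rot: [[0.91, -0.414, 0.001], [-0.414, -0.91, 0.0], [0.001, -0.0, -1.0]]
wrist_force: [-1.5, 0.3, 4.8]
gripper_width: 0.562
time_s: 11.82
tcp_pos: [0.607, 0.0473, 0.2133]
ee_rot: [[0.91, -0.414, 0.0], [-0.414, -0.91, 0.0], [0.0, -0.0, -1.0]]
wrist_force: [0.0, 1.4, -0.1]
gripper_width: 0.997
```

```bash
python3 -m inch '[{"hand":0,"slide":[2.5,-4.2,-1],"yaw":0},{"hand":0,"slide":[5.2,-8.5,-3],"yaw":0},{"hand":0,"slide":[7.2,-11.8,-5],"yaw":0},{"hand":0,"slide":[7.8,-12.7,-7.5],"yaw":0},{"hand":0,"slide":[7.8,-12.7,-7.5],"yaw":0}]'; python3 - <<'E'
from sc import *
b=capture("scene");cv2.imwrite("pics/scene3.png",b)
top_face(b,(.4905,.2436,.088),'rm now',.05)
E
```

```text
time_s: 12.45
tcp_pos: [0.6829, -0.0793, 0.1353]
ee_rot: [[0.909, -0.416, -0.006], [-0.416, -0.909, -0.0], [-0.006, 0.003, -1.0]]
wrist_force: [-0.3, -0.3, -0.2]
gripper_width: 0.998
rm now (np.int64(377), np.int64(144)) centroid [490.6 244.7] rect [42.8 40.7] 12.4 expected [490.5 243.6]
```

round_middle sits within about 1.5 mm of round_wide. Next, grasp round_narrow.

```bash
python3 -m inch '[{"hand":0,"slide":[0.2,-0.1,-2],"yaw":0},{"hand":0,"slide":[0.2,-0.1,-4.5],"yaw":0},{"hand":0,"slide":[0.2,-0.1,-5.6],"yaw":0},{"hand":0,"slide":[0.2,-0.1,-5.6],"yaw":0},{"hand":1,"slide":[0.2,-0.1,-5.6],"yaw":0},{"hand":1,"slide":[0.2,-0.1,-5.6],"yaw":0},{"hand":1,"slide":[0.2,-0.1,-5.6],"yaw":0},{"hand":1,"slide":[0.2,-0.1,-5.6],"yaw":0},{"hand":1,"slide":[0.2,-0.1,-5.6],"yaw":0},{"hand":1,"slide":[0.2,-0.1,-5.6],"yaw":0}]'
```

```text
time_s: 13.75
tcp_pos: [0.6862, -0.0793, 0.0825]
ee_rot: [[0.91, -0.414, -0.0], [-0.414, -0.91, -0.0], [-0.0, 0.0, -1.0]]
wrist_force: [0.0, -0.9, 0.6]
gripper_width: 0.403
```

```bash
python3 -m inch '[{"hand":1,"slide":[0,0,3],"yaw":0},{"hand":1,"slide":[0,0,8],"yaw":0},{"hand":1,"slide":[-2,3,11.5],"yaw":0},{"hand":1,"slide":[-5,8.2,12],"yaw":0},{"hand":1,"slide":[-8,13.2,12],"yaw":0},{"hand":1,"slide":[-11,18.2,12],"yaw":0},{"hand":1,"slide":[-14,23.2,12],"yaw":0},{"hand":1,"slide":[-16.8,28,12],"yaw":0},{"hand":1,"slide":[-18.8,31.3,12],"yaw":0},{"hand":1,"slide":[-19.45,32.3,12],"yaw":0}]'; python3 -m inch '[{"hand":1,"slide":[0,0,0],"yaw":0},{"hand":1,"slide":[0,0,0],"yaw":0}]'
```

```text
time_s: 15.0
tcp_pos: [0.4906, 0.2454, 0.2026]
ee_rot: [[0.911, -0.411, -0.0], [-0.411, -0.911, 0.0], [-0.0, -0.0, -1.0]]
wrist_force: [0.4, -0.4, 0.5]
gripper_width: 0.407
time_s: 15.25
tcp_pos: [0.4922, 0.2428, 0.2024]
ee_rot: [[0.91, -0.415, -0.0], [-0.415, -0.91, -0.0], [-0.0, 0.0, -1.0]]
wrist_force: [0.7, 0.1, 0.2]
gripper_width: 0.398
```

```bash
python3 -m inch '[{"hand":1,"slide":[-0.05,0.05,-1],"yaw":0},{"hand":1,"slide":[-0.05,0.05,-2],"yaw":0},{"hand":1,"slide":[-0.05,0.05,-2.6],"yaw":0},{"hand":1,"slide":[-0.05,0.05,-2.9],"yaw":0},{"hand":1,"slide":[-0.05,0.05,-3.1],"yaw":0},{"hand":1,"slide":[-0.05,0.05,-3.15],"yaw":0},{"hand":1,"slide":[-0.05,0.05,-3.15],"yaw":0}]'; python3 - <<'E'
from h import *
b=capture("scene")[90:200,320:460];cv2.imwrite("pics/v6.png",cv2.resize(b,None,fx=5,fy=5,interpolation=cv2.INTER_CUBIC))
E
```

```text
time_s: 16.12
tcp_pos: [0.4913, 0.2444, 0.1712]
ee_rot: [[0.91, -0.414, 0.0], [-0.414, -0.91, 0.0], [0.0, -0.0, -1.0]]
wrist_force: [-0.4, -0.2, -1.7]
gripper_width: 0.404
```

View pics/v6.png

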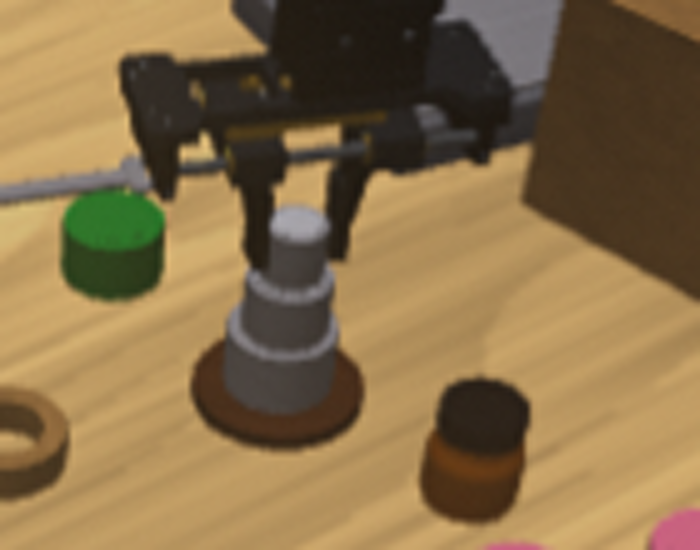

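Picture 6 shows round_narrow in the jaws just over the stack, upright, with the axes in line allowing for the perspective lean that the jar also shows. I set it down and release.

```bash
python3 -m inch '[{"hand":1,"slide":[0,0,-0.1],"yaw":0},{"hand":1,"slide":[0,0,-0.15],"yaw":0},{"hand":1,"slide":[0,0,-0.15],"yaw":0},{"hand":0,"slide":[0,0,-0.15],"yaw":0},{"hand":0,"slide":[0,0,-0.15],"yaw":0},{"hand":0,"slide":[0,0,-0.15],"yaw":0},{"hand":0,"slide":[0,0,2],"yaw":0},{"hand":0,"slide":[0,0,6],"yaw":0},{"hand":0,"slide":[0,0,8],"yaw":0}]'; python3 -m inch '[{"hand":0,"slide":[3,-2.7,0],"yaw":0.17},{"hand":0,"slide":[6,-5.4,0],"yaw":0.34},{"hand":0,"slide":[9.5,-8.5,0],"yaw":0.5},{"hand":0,"slide":[13,-11.6,-2],"yaw":0.66},{"hand":0,"slide":[16,-14.5,-4],"yaw":0.764},{"hand":0,"slide":[18.4,-16.4,-7],"yaw":0.764},{"hand":0,"slide":[18.4,-16.4,-11],"yaw":0.764},{"hand":0,"slide":[18.4,-16.4,-11],"yaw":0.764}]'; python3 - <<'E'
from sc import *
b=capture("scene");cv2.imwrite("pics/scene4.png",b)
top_face(b,(.491,.2438,.122),'rn now',.036)
E
```

```text
time_s: 17.3
tcp_pos: [0.4918, 0.2447, 0.253]
ee_rot: [[0.91, -0.414, 0.002], [-0.414, -0.91, 0.002], [0.002, -0.003, -1.0]]
wrist_force: [-0.2, 0.3, -1.3]
gripper_width: 0.97
time_s: 18.3
tcp_pos: [0.6731, 0.0792, 0.1366]
ee_rot: [[0.944, 0.33, -0.009], [0.33, -0.944, -0.002], [-0.009, -0.001, -1.0]]
wrist_force: [1.0, 0.5, 0.3]
gripper_width: 0.996Traceback (most recent call last):
  File "<stdin>", line 3, in <module>
  File "sc.py", line 7, in top_face
    cs,_=cv2.findContours(m,cv2.RETR_EXTERNAL,cv2.CHAIN_APPROX_NONE);q=max(cs,key=cv2.contourArea)
                                                                       ~~~^^^^^^^^^^^^^^^^^^^^^^^^
ValueError: max() iterable argument is empty
```

```bash
python3 -m inch '[{"hand":0,"slide":[0.2,0.07,-2],"yaw":0},{"hand":0,"slide":[0.2,0.07,-4.5],"yaw":0},{"hand":0,"slide":[0.2,0.07,-5.5],"yaw":0},{"hand":0,"slide":[0.2,0.07,-5.5],"yaw":0},{"hand":1,"slide":[0.2,0.07,-5.5],"yaw":0},{"hand":1,"slide":[0.2,0.07,-5.5],"yaw":0},{"hand":1,"slide":[0.2,0.07,-5.5],"yaw":0},{"hand":1,"slide":[0.2,0.07,-5.5],"yaw":0},{"hand":1,"slide":[0.2,0.07,-5.5],"yaw":0},{"hand":1,"slide":[0.2,0.07,-5.5],"yaw":0}]'
```

```text
time_s: 19.6
tcp_pos: [0.6774, 0.081, 0.0864]
ee_rot: [[0.944, 0.331, 0.0], [0.331, -0.944, 0.0], [0.0, 0.0, -1.0]]
wrist_force: [-0.7, 0.3, 2.7]
gripper_width: 0.661
```

```bash
python3 -m inch '[{"hand":1,"slide":[0,0,3],"yaw":0},{"hand":1,"slide":[0,0,7],"yaw":0},{"hand":1,"slide":[-2.5,-4.2,8],"yaw":0},{"hand":1,"slide":[-5.5,-9.2,8],"yaw":0},{"hand":1,"slide":[-8.5,-14.2,8],"yaw":0},{"hand":1,"slide":[-11.5,-19.2,8],"yaw":0},{"hand":1,"slide":[-14.5,-24.2,8],"yaw":0},{"hand":1,"slide":[-17.5,-29.2,8],"yaw":0},{"hand":1,"slide":[-19.8,-33,8],"yaw":0},{"hand":1,"slide":[-20.7,-34.55,8],"yaw":0}]'; python3 -m inch '[{"hand":1,"slide":[0,0,-2],"yaw":0},{"hand":1,"slide":[0,0,-4],"yaw":0},{"hand":1,"slide":[0,0,-5],"yaw":0},{"hand":1,"slide":[0,0,-5],"yaw":0},{"hand":1,"slide":[0,0,-5],"yaw":0}]';python3 - <<'E'
from sc import *
b=capture("scene");cv2.imwrite("pics/scene5.png",b)
top_face(b,(.491,.2438,.122),'rn now',.036)
E
```

```text
time_s: 20.85
tcp_pos: [0.4682, -0.266, 0.1653]
ee_rot: [[0.945, 0.328, -0.002], [0.328, -0.945, 0.001], [-0.001, -0.001, -1.0]]
wrist_force: [-0.3, 0.3, -2.2]
gripper_width: 0.663
time_s: 21.48
tcp_pos: [0.4709, -0.2645, 0.1166]
ee_rot: [[0.943, 0.331, 0.001], [0.331, -0.943, -0.0], [0.001, 0.001, -1.0]]
wrist_force: [-0.1, 0.1, -2.3]
gripper_width: 0.664
rn now (np.int64(379), np.int64(134)) centroid [491.  243.3] rect [30.1 23.2] 54.7 expected [491.  243.8]
```

round_narrow is within about 1 mm of the stack axis. I lower square_wide.

```bash
python3 -m inch '[{"hand":1,"slide":[0,0,-0.8],"yaw":0},{"hand":1,"slide":[0,0,-1.4],"yaw":0},{"hand":1,"slide":[0,0,-1.7],"yaw":0},{"hand":1,"slide":[0,0,-1.8],"yaw":0},{"hand":1,"slide":[0,0,-1.8],"yaw":0}]'
```

```text
time_s: 22.15
tcp_pos: [0.47, -0.2645, 0.0984]
ee_rot: [[0.944, 0.331, -0.0], [0.331, -0.944, -0.0], [-0.0, -0.0, -1.0]]
wrist_force: [-1.8, 0.7, 2.5]
gripper_width: 0.661
```

```bash
python3 -m inch '[{"hand":0,"slide":[0,0,0],"yaw":0},{"hand":0,"slide":[0,0,0],"yaw":0},{"hand":0,"slide":[0,0,0],"yaw":0},{"hand":0,"slide":[0,0,2],"yaw":0},{"hand":0,"slide":[0,0,6],"yaw":0},{"hand":0,"slide":[2.5,3.2,8],"yaw":-0.12},{"hand":0,"slide":[5.5,7,8],"yaw":-0.28},{"hand":0,"slide":[8.2,10.5,6],"yaw":-0.42},{"hand":0,"slide":[10.2,13.1,4],"yaw":-0.48},{"hand":0,"slide":[10.2,13.1,4],"yaw":-0.48}]'; python3 -m inch '[{"hand":0,"slide":[0,0,0],"yaw":0},{"hand":0,"slide":[0,0,0],"yaw":0}]'; python3 - <<'E'
from sc import *
b=capture("scene");cv2.imwrite("pics/scene6.png",b)
top_face(b,(.469,-.2652,.05),'sw now',.06)
E
```

```text
time_s: 23.4
tcp_pos: [0.5726, -0.1318, 0.1361]
ee_rot: [[0.99, -0.139, -0.003], [-0.139, -0.99, 0.0], [-0.003, 0.0, -1.0]]
wrist_force: [-0.8, -0.3, -0.8]
gripper_width: 1.003
time_s: 23.65
tcp_pos: [0.572, -0.1343, 0.1387]
ee_rot: [[0.99, -0.143, 0.001], [-0.143, -0.99, -0.0], [0.001, -0.0, -1.0]]
wrist_force: [-0.4, -0.3, 1.1]
gripper_width: 1.001
sw now (np.int64(205), np.int64(227)) centroid [ 466.6 -265.6] rect [52.2 54.6] 18.5 expected [ 469.  -265.2]
```

```bash
python3 -m inch '[{"hand":0,"slide":[0,0.05,-2],"yaw":0},{"hand":0,"slide":[0,0.05,-4.5],"yaw":0},{"hand":0,"slide":[0,0.05,-5.6],"yaw":0},{"hand":0,"slide":[0,0.05,-5.6],"yaw":0},{"hand":1,"slide":[0,0.05,-5.6],"yaw":0},{"hand":1,"slide":[0,0.05,-5.6],"yaw":0},{"hand":1,"slide":[0,0.05,-5.6],"yaw":0},{"hand":1,"slide":[0,0.05,-5.6],"yaw":0},{"hand":1,"slide":[0,0.05,-5.6],"yaw":0},{"hand":1,"slide":[0,0.05,-5.6],"yaw":0}]'
```

```text
time_s: 24.95
tcp_pos: [0.5722, -0.133, 0.0821]
ee_rot: [[0.99, -0.142, -0.0], [-0.142, -0.99, -0.0], [-0.0, 0.0, -1.0]]
wrist_force: [0.1, 0.2, 0.7]
gripper_width: 0.48
```

```bash
python3 -m inch '[{"hand":1,"slide":[0,0,3],"yaw":0},{"hand":1,"slide":[0,0,7],"yaw":0},{"hand":1,"slide":[-2,-2.5,9],"yaw":0.1},{"hand":1,"slide":[-4.8,-6,9],"yaw":0.22},{"hand":1,"slide":[-7.5,-9.6,9],"yaw":0.36},{"hand":1,"slide":[-9.5,-12.2,9],"yaw":0.46},{"hand":1,"slide":[-10.3,-13.25,8],"yaw":0.48},{"hand":1,"slide":[-10.3,-13.25,6.5],"yaw":0.48},{"hand":1,"slide":[-10.3,-13.25,5.8],"yaw":0.48},{"hand":1,"slide":[-10.3,-13.25,5.8],"yaw":0.48}]'; python3 -m inch '[{"hand":1,"slide":[0,0,-0.4],"yaw":0},{"hand":1,"slide":[0,0,-0.6],"yaw":0},{"hand":1,"slide":[0,0,-0.7],"yaw":0},{"hand":1,"slide":[0,0,-0.7],"yaw":0}]'
```

```text
time_s: 26.2
tcp_pos: [0.4693, -0.2649, 0.1391]
ee_rot: [[0.943, 0.332, -0.002], [0.332, -0.943, 0.0], [-0.002, -0.001, -1.0]]
wrist_force: [0.2, 0.2, -2.0]
gripper_width: 0.48
time_s: 26.7
tcp_pos: [0.4693, -0.2655, 0.1331]
ee_rot: [[0.944, 0.331, 0.0], [0.331, -0.944, -0.0], [0.0, 0.0, -1.0]]
wrist_force: [0.9, 0.2, -0.7]
gripper_width: 0.48
```

Then set it down, release, rise and move off towards the middle so the views are clear.

```bash
python3 -m inch '[{"hand":1,"slide":[0,0,-0.1],"yaw":0},{"hand":1,"slide":[0,0,-0.15],"yaw":0},{"hand":1,"slide":[0,0,-0.15],"yaw":0},{"hand":0,"slide":[0,0,-0.15],"yaw":0},{"hand":0,"slide":[0,0,-0.15],"yaw":0},{"hand":0,"slide":[0,0,-0.15],"yaw":0},{"hand":0,"slide":[0,0,2],"yaw":0},{"hand":0,"slide":[0,0,6],"yaw":0},{"hand":0,"slide":[0,0,10],"yaw":0},{"hand":0,"slide":[0,0,14],"yaw":0}]'; python3 -m inch '[{"hand":0,"slide":[-2,6,0],"yaw":0},{"hand":0,"slide":[-4,12,0],"yaw":0},{"hand":0,"slide":[-6,18,0],"yaw":0},{"hand":0,"slide":[-6,23,0],"yaw":0},{"hand":0,"slide":[-6,27,0],"yaw":0},{"hand":0,"slide":[-6,27,0],"yaw":0},{"hand":0,"slide":[-6,27,0],"yaw":0}]'; python3 - <<'E'
from sc import *
from m import blob
b=capture("scene");t=capture("top");c=cam("top")
top_face(b,(.491,.2438,.122),'rn scene',.036)
top_face(b,(.469,-.2652,.084),'sn scene',.042)
for n,p in dict(rn=(.491,.2438,.122),sn=(.469,-.2652,.084)).items():
    blob(t,'cap',proj(c,p)[0],c,p[2],n+' top')
v=np.vstack([t[100:300,160:500],b[80:300,130:470]])
cv2.imwrite("pics/v7.png",cv2.resize(v,None,fx=1.4,fy=1.4))
cv2.imwrite("pics/topE.png",t)
E
```

```text
time_s: 27.95
tcp_pos: [0.469, -0.2655, 0.2742]
ee_rot: [[0.944, 0.331, -0.0], [0.331, -0.944, 0.0], [-0.0, -0.0, -1.0]]
wrist_force: [0.7, -0.3, -0.2]
gripper_width: 0.997
time_s: 28.82
tcp_pos: [0.4091, 0.0044, 0.2729]
ee_rot: [[0.944, 0.331, -0.0], [0.331, -0.944, -0.0], [-0.0, -0.0, -1.0]]
wrist_force: [0.3, -0.3, -0.1]
gripper_width: 1.005
rn scene (np.int64(379), np.int64(134)) centroid [491.  243.3] rect [30.1 23.2] 54.7 expected [491.  243.8]
sn scene (np.int64(202), np.int64(217)) centroid [ 467.7 -265.5] rect [36.1 39.5] 17.5 expected [ 469.  -265.2]
rn top centroid [485.2 229.9] rect [484.6 230.7] [58.  53.7] 89.7 eqdiam 56.6 ellipse [485.2 229.9]
sn top centroid [ 466.7 -257.8] rect [ 466.9 -258.1] [53.  56.2] 18.8 eqdiam 60.7 ellipse [ 466.6 -257.7]
```

View pics/v7.png

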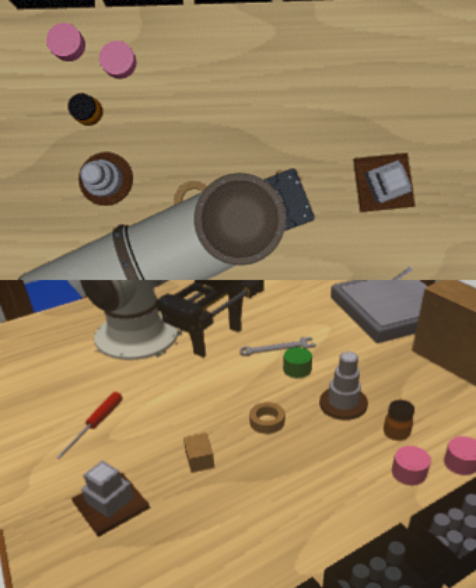

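Picture 7 shows both stacks upright and in order: the round one at top-half (103,178), the square one at (388,181). The jar, tape and carton stand where they began, and the arm is clear. The "top" numbers merged whole stacks into one outline, so they don't count; the scene measurements do. Handing in.

```bash
python3 -c "
from station import *
print(sense()['time_s'],finish_job())"
```

```text
the job is handed in; nothing more can be done
28.925 None
```

All five caps are stacked and the job was handed in at 28.9 s; `finish_job` reports no verdict. The round board carries wide, middle and narrow, and the square board carries wide and narrow, all mouth down.

- **Position checks:** In the scene view, each cap measured within about 3 mm of its target. That is about what the calibration difference between the two fixed cameras allows; the limits are 9 and 12 mm.
- **Grip and contact:** The gripper opening matched each cap's width to about 1.5 mm. Wrist force readings stayed under 6 N.
- **Final picture:** Both stacks stood upright with the arm clear. The jar, tape roll and carton looked unmoved, judged by eye only.
- **Checks that failed or disagreed:**
  - Early arm-over views from the top camera were blocked by the elbow.
  - The final top-view measurement merged each stack into one outline, 8–15 mm off target, so I discarded it.
  - The first scene check of the narrow round cap found nothing, probably because the gripper was in the way. The repeat put it within about 1 mm of its target.
  - The first approach move fell 8 mm short of its command and was corrected before grasping.

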